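# Clear the bottles and rake the under-sink board joint

### The arm

A 6-joint arm with a two-finger parallel gripper is mounted at the origin on the work surface. World frame = base frame: x ahead of the robot, y to its left, z up, the work surface at z = 0. Lengths are in mm, angles in rad, forces in N, time in s.
With the tool pointing down it reaches from about 275 to 750 mm from the base axis. Payload 10.2 kg.
Tool frame: the origin (TCP) lies between the finger pads; the fingertips stand 8 mm ahead of it and the grasp point (between the pads) lies 11 mm behind it; z points along the fingers, y is the line along which they close (so a half turn about z gives the same grasp; the last joint's range is limited). The gripper opens to 85 mm and grips with 20 to 120 N. Pads are 22 mm wide; open, the fingers measure 114 mm over their backs; the gripper's body (76 mm by 85 mm) begins 54 mm behind the grasp point. The pads swing forward as they close: fully open they stand 13 mm farther back than shut.
Start: joints at [-1.489, 0.313, 1.498, -0, 1.331, -0.223], TCP at [157.541, -500.811, 239.294] pointing down, gripper open.
Joint ranges: [-2.94, 2.94], [-0.97, 2.17], [0.19, 2.56], [-1.23, 4.37], [0.02, 3.11], [-2.88, 2.88]. Speed limits (rad/s): [2.39, 2.39, 3.01, 3.14, 3.14, 3.14].

### API

Orientations are given as a unit quaternion [w, x, y, z].
In Python, from rig import * gives the robot as it stands.
- The arm moves only by the shell command python3 -m handwheel 'ROWS' [FORCE]. ROWS is JSON, a list that holds one entry, the list of rows, each a list of 7 numbers: the shift along the world's x, y, z in mm, then the turn, a rotation vector about the world's x, y, z in degrees, then the opening, from -1 (shut) to 1 (fully open). A call has 1 to 8 rows; each row shifts and turns the commanded pose from where the row before left it; what a row does not reach is not made up. A row lasts 1/8 s, in which the tool goes at most 62.5 mm and 10.7 degrees, less where a joint would pass 70% of its speed; a pose out of reach is approached as far as the arm can. A call is refused whole if a number of a shift passes 62.5 or a number of a turn 10.7, either way. A call with a gripper value outside its range is refused whole. The fingers move at their own pace and stop on an object; FORCE is the grip in N (left out, the last holds). Time passes only in rows, so rows that do not move let the fingers close. It gives the time, the measured TCP pose, the force, the opening and the grip force at its end, in the units of the state.
- sense(): the state, without advancing time (a new reading comes with each control period).
- capture(name): name is "scene" or "top" or "wrist"; returns a dict with "image" (480x640x3 uint8, red, green, blue), "fx", "fy", "cx", "cy" (pixels), "dist_coeffs" ([k1, k2, p1, p2, k3] as OpenCV has them; the pictures are not rectified), "rvec" (rotation vector, rad) and "tvec" (3), from world to camera coordinates, as OpenCV has them; the wrist camera has in their place "hand_eye" (4x4, takes a point from camera to tool coordinates, whose origin is the TCP and whose axes are the flange's). Camera axes: x right, y down, z forward; pixel columns grow to the right and rows downward; lengths in mm; the calibration is good to about 2 mm. A picture is of the moment at which its call begins: read the wrist's pose just before it. There is no depth.
- finish_job(): hands the job in; it is judged then, once.
The state is a dict: "time_s": time; "joints": joint angles; "dq": joint speeds; "tau": joint torques, N m; "eef_pos": TCP position; "ee_rot": TCP orientation; "force": force on the tool from outside, world axes, zero at the start; "wrist_torque": the same for the moment, N m; "grip_width": opening from 0.0 (shut) to 1.0 (fully open); "grip_force": force on a finger pad.
Only numpy, scipy, OpenCV 4.12 (cv2) and the standard library are available. Lean on these libraries where they do the work, as an engineer would, in place of code of your own. Each camera call takes 0.05 s, during which the arm holds its last target. There are 200 camera calls.

### The job

Two bottles stand across the open joint in the under-sink board: stand both upright in the caddy, one to a free cell. Then take the joint raker from its steel cup and run its tip inside the joint, from the end at the board's near edge (towards the robot) round the bend to the end at its left edge, without skipping any of it, without forcing it and no faster than about 6 cm a second, and stand it tip down in its cup again. Leave the tin, soap dish, scrub brush and dustpan where they are and knock no bottle over.

Things in the scene. Friction and masses are not known exactly. Their poses are not given: they have to be found in the camera images.
- board: White laminated board 220 (x) x 260 (y) x 18 mm, fixed flat on the shelf, origin at the centre of its underside. In its top an open joint 14 mm wide, 10 mm deep, dark floor, open at both board edges. Its centre line in the board's frame, mm: near edge (-110,-70), straight to (10,-70), at 45 degrees to (60,-20), straight to the left edge (60,130).
- riser_top (a point): Top of the fixed steel and brass stop-valve riser that stands on the board at (-40,30) mm in the board's frame, 196 mm above the shelf; 32 mm across at most, with a 48 mm foot flange and a 36 mm wide lever on top.
- spray_bottle: Closed blue spray bottle, 183 mm tall, origin at the centre of its underside, z up. Round body 62 mm across up to 105 mm, narrowing to a 24 mm neck; on top a white spray head, a block 60 mm long (own x from -22 to +38 mm) and 26 mm wide (own y), from 145 to 183 mm above the bottom; nozzle to +x. 0.25 to 0.5 kg. Starts upright across the joint.
- cap_bottle: White round bottle with a grey screw cap, 166 mm tall, origin at the centre of its underside, z up. Body 60 mm across up to 100 mm, neck 28 mm; cap 34 mm across from 126 to 166 mm. 0.25 to 0.5 kg. Starts upright across the joint.
- caddy: Grey open plastic caddy fixed to the shelf, 175 x 175 mm, walls 70 mm high and 5 mm thick, inner floor 5 mm up, divided by a cross of walls into four cells 80 mm square. Origin at the centre of its underside; it may stand at any yaw.
- cell0 (a point): Centre of the floor of caddy cell 0 (empty at the start). Cells 0 and 3 are diagonal to one another, so are 1 and 2.
- cell1 (a point): Centre of the floor of caddy cell 1 (empty at the start).
- cell2 (a point): Centre of the floor of caddy cell 2 (empty at the start).
- cell3 (a point): Centre of the floor of caddy cell 3 (the round tin stands here).
- cup: Steel cup fixed to the shelf, 90 mm high, 56 mm across outside and 50 mm inside at the rim. Origin at the centre of its underside.
- raker: Joint raker, 165 mm long, 0.15 kg: round-nosed steel pin 8 mm across (0 to 75 mm from the tip), steel guard disc 68 mm across (75 to 81 mm), wooden handle 24 x 24 mm, sides along its x and y (81 to 165 mm). Origin at the tip, z from the tip up the handle. Starts standing tip down in the cup with the guard resting on the rim, the tip 15 mm above the shelf.
- seam0 (a point): Point on the joint's centre line, level with the board's top, near the joint's near end: (-85,-70) mm in the board's frame.
- seam1 (a point): Point on the joint's centre line, level with the board's top, 40 mm on: (-45,-70) mm in the board's frame.
- seam2 (a point): Point on the joint's centre line, level with the board's top, just before the bend: (-10,-70) mm in the board's frame.
- seam3 (a point): Point on the joint's centre line, level with the board's top, in the bend: (20,-60) mm in the board's frame.
- seam4 (a point): Point on the joint's centre line, level with the board's top, leaving the bend: (50,-30) mm in the board's frame.
- seam5 (a point): Point on the joint's centre line, level with the board's top, after the bend: (60,0) mm in the board's frame.
- seam6 (a point): Point on the joint's centre line, level with the board's top, 35 mm on: (60,35) mm in the board's frame.
- seam7 (a point): Point on the joint's centre line, level with the board's top, 70 mm on: (60,70) mm in the board's frame.
- seam8 (a point): Point on the joint's centre line, level with the board's top, near the joint's far end: (60,105) mm in the board's frame.
- tin: Bystander: round tin 60 mm across, 100 mm high, in caddy cell 3. Origin at the centre of its underside.
- soap_dish: Bystander: white ceramic soap dish 90 x 60 x 25 mm, standing on the board beside the riser, by its left edge. Origin at the centre of its underside.
- scrub_brush: Bystander: wooden scrub brush 170 x 45 x 47 mm lying beyond the board. Origin at the centre of its underside.
- dustpan: Bystander: small steel dustpan 130 x 160 x 41 mm with a 90 mm handle, beyond the board. Origin at the centre of the pan's underside.
Mind the look-alikes: they are no part of the job. What is shaped like the raker but green is not meant. Leave any green look-alike of the cap_bottle alone.

How it is judged (in metres and radians):
On the way, in this order (a step that is already met when the one before it is completed fails the run):
1. both bottles stand upright in cells of the caddy, let go ((horizontal distance between spray_bottle and cell0 below 0.02 m or horizontal distance between spray_bottle and cell1 below 0.02 m or horizontal distance between spray_bottle and cell2 below 0.02 m or horizontal distance between spray_bottle and cell3 below 0.02 m) and height (world z) of each of spray_bottle, cap_bottle below 0.02 m and angle between each of spray_bottle, cap_bottle's own z axis and vertical below 0.12 rad and (horizontal distance between cap_bottle and cell0 below 0.02 m or horizontal distance between cap_bottle and cell1 below 0.02 m or horizontal distance between cap_bottle and cell2 below 0.02 m or horizontal distance between cap_bottle and cell3 below 0.02 m) and contact force between the fingers and spray_bottle below 0.1 N and contact force between the fingers and cap_bottle below 0.1 N), for 0.2 s.
2. the raker's tip is in the joint (at least 3 mm below the board's top) near the joint's near end (point seam0) (horizontal distance between raker and seam0 below 0.009 m and z of raker in the frame of board below 0.015 m), for 0.02 s.
3. the raker's tip is in the joint (at least 3 mm below the board's top) 40 mm on (point seam1) (horizontal distance between raker and seam1 below 0.009 m and z of raker in the frame of board below 0.015 m), for 0.02 s.
4. the raker's tip is in the joint (at least 3 mm below the board's top) just before the bend (point seam2) (horizontal distance between raker and seam2 below 0.009 m and z of raker in the frame of board below 0.015 m), for 0.02 s.
5. the raker's tip is in the joint (at least 3 mm below the board's top) in the bend (point seam3) (horizontal distance between raker and seam3 below 0.009 m and z of raker in the frame of board below 0.015 m), for 0.02 s.
6. the raker's tip is in the joint (at least 3 mm below the board's top) leaving the bend (point seam4) (horizontal distance between raker and seam4 below 0.009 m and z of raker in the frame of board below 0.015 m), for 0.02 s.
7. the raker's tip is in the joint (at least 3 mm below the board's top) after the bend (point seam5) (horizontal distance between raker and seam5 below 0.009 m and z of raker in the frame of board below 0.015 m), for 0.02 s.
8. the raker's tip is in the joint (at least 3 mm below the board's top) 35 mm on (point seam6) (horizontal distance between raker and seam6 below 0.009 m and z of raker in the frame of board below 0.015 m), for 0.02 s.
9. the raker's tip is in the joint (at least 3 mm below the board's top) 70 mm on (point seam7) (horizontal distance between raker and seam7 below 0.009 m and z of raker in the frame of board below 0.015 m), for 0.02 s.
10. the raker's tip is in the joint (at least 3 mm below the board's top) near the joint's far end (point seam8) (horizontal distance between raker and seam8 below 0.009 m and z of raker in the frame of board below 0.015 m), for 0.02 s.
At the end, for the whole second after the job is handed in: Bottles upright (0.12 rad), each on its own cell's floor within 20 mm of the cell's centre; raker upright (0.12 rad) in its cup, tip within 22 mm of the cup's axis and 8 to 22 mm above the shelf; all at rest, let go. Tin, soap dish, scrub brush, dustpan within 30 mm of their starts ((horizontal distance between spray_bottle and cell0 below 0.02 m or horizontal distance between spray_bottle and cell1 below 0.02 m or horizontal distance between spray_bottle and cell2 below 0.02 m or horizontal distance between spray_bottle and cell3 below 0.02 m) and height (world z) of each of spray_bottle, cap_bottle below 0.02 m and angle between each of spray_bottle, cap_bottle, raker's own z axis and vertical below 0.12 rad and (horizontal distance between cap_bottle and cell0 below 0.02 m or horizontal distance between cap_bottle and cell1 below 0.02 m or horizontal distance between cap_bottle and cell2 below 0.02 m or horizontal distance between cap_bottle and cell3 below 0.02 m) and linear speed of each of spray_bottle, cap_bottle, raker below 0.02 m/s and horizontal distance between raker and cup below 0.022 m and height (world z) of raker between 0.008 and 0.022 m and distance of each of tin, soap_dish, scrub_brush, dustpan from where it was at the start of the episode below 0.03 m); the robot touches nothing.
It fails at once if the raker's tip moves in the joint faster than 0.13 m/s (momentary speed) ((z of raker in the frame of board between 0 and 0.015 m and x of raker in the frame of board between -0.11 and 0.11 m and y of raker in the frame of board between -0.13 and 0.13 m) and linear speed of raker above 0.13 m/s).
It fails at once if the raker is forced against the board with more than 40 N (contact force between raker and board above 40 N).
It fails at once if a bottle is tipped more than 0.6 rad (angle between any of spray_bottle, cap_bottle's own z axis and vertical above 0.6 rad).
It fails at once if the tin, soap dish, scrub brush or dustpan is moved more than 30 mm (distance of any of tin, soap_dish, scrub_brush, dustpan from where it was at the start of the episode above 0.03 m).
It also fails if it takes over 72 s, if anything falls off the work surface, if the arm or the gripper's body presses on something with over 40 N, if the wrist force passes 120 N, or if a joint passes its speed limit or range.

## Working session

There is one attempt and no reset: what is moved stays moved. The work goes in short steps, Python scripts to look and compute and a shell command to move; the robot and the scene stay as the last step left them, time stands still between calls to the robot, and variables do not carry over. Pictures are saved under pics/ and viewed, at most 10 in all, crops included, and the job is handed in when it is done.

```bash
ls; mkdir -p pics; python3 - <<'E'
from rig import *
import cv2,pickle
d={}
for n in ("scene","top"):
    c=capture(n); d[n]=c; cv2.imwrite(f"pics/{n}0.png",c["image"][:,:,::-1])
    print({k:v for k,v in c.items() if k!="image"})
pickle.dump(d,open("cap0.pkl","wb"))
print(sense())
E
```

```text
pics
{'fx': 523.6285157108056, 'fy': 523.6285157108056, 'cx': 316.98425875390416, 'cy': 232.2131384837468, 'dist_coeffs': array([-0.09795606,  0.        ,  0.        ,  0.        ,  0.        ]), 'rvec': array([ 2.09707102,  1.62136793, -0.46951792]), 'tvec': array([-125.41902429, -425.64481665, 1433.10558113])}
{'fx': 481.3487050408428, 'fy': 481.3487050408428, 'cx': 314.1874474665994, 'cy': 238.69257793805568, 'dist_coeffs': array([0.04585434, 0.        , 0.        , 0.        , 0.        ]), 'rvec': array([ 2.11581126, -2.17896381,  0.15335678]), 'tvec': array([5.65116146e-01, 5.92074163e+02, 1.02712764e+03])}
{'time_s': 0.1, 'joints': array([-1.48939088e+00,  3.13356985e-01,  1.49831566e+00, -2.33532476e-05,
        1.33097918e+00, -2.23373447e-01]), 'dq': array([ 3.15940756e-06, -9.88893243e-04, -1.78602116e-03, -8.34154188e-04,
        4.62999524e-04,  4.52873399e-05]), 'tau': array([ 3.83957435e-03, -4.12890100e+01, -2.60143393e+01, -1.34566380e-04,
        3.02279630e-03,  3.21087967e-06]), 'eef_pos': array([ 157.5225928 , -500.59973794,  238.82836628]), 'ee_rot': array([-5.29059125e-04,  9.88410620e-01,  1.51803046e-01,  2.62483189e-05]), 'force': array([ 0.53290057, -0.33587444,  0.63563817]), 'wrist_torque': array([-0.03249606,  0.00744387, -0.01183319]), 'grip_force': 0.0, 'grip_width': 1.0000953490357718}
```

View pics/top0.png

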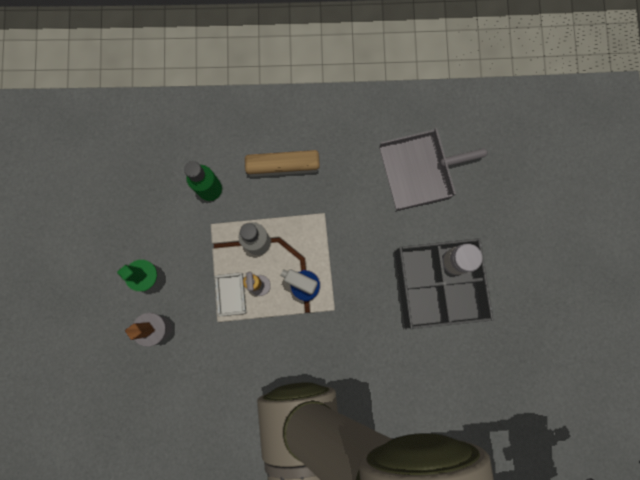

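View pics/scene0.png

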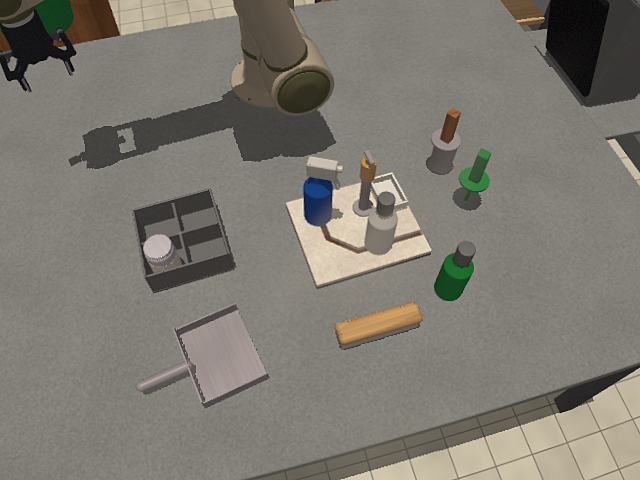

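The top view shows these things:
- **Board:** centre about (272,267), with the joint running from (307,312) to (213,245).
- **Spray bottle:** head at (300,281).
- **Cap bottle:** grey cap at (249,232). A green look-alike stands at (203,182).
- **Caddy:** about (445,284), with the tin at upper right (465,260).
- **Raker candidates:** brown-handled at (146,328), in the steel cup, and green at (138,275). The brown wooden one matches the description.

I'll confirm these in an enlarged crop.

```bash
cat > h.py <<'E'
import numpy as np,cv2,pickle
from scipy.spatial.transform import Rotation as R
def und(c,p):
    K=np.array([[c["fx"],0,c["cx"]],[0,c["fy"],c["cy"]],[0,0,1.]])
    return cv2.undistortPoints(np.array(p,float).reshape(-1,1,2),K,np.array(c["dist_coeffs"])).reshape(-1,2)
def rays(c,p,st=None):
    n=und(c,p); d=np.c_[n,np.ones(len(n))]
    if "rvec" in c:
        M=cv2.Rodrigues(np.array(c["rvec"]))[0]; return -M.T@np.array(c["tvec"]), d@M
    q=st["ee_rot"]; W=R.from_quat([q[1],q[2],q[3],q[0]]).as_matrix()
    H=np.array(c["hand_eye"]); return W@H[:3,3]+st["eef_pos"], d@(W@H[:3,:3]).T
def onz(c,p,z,st=None):
    o,d=rays(c,p,st); return o+d*((z-o[2])/d[:,2])[:,None]
def meet(c1,p1,c2,p2):
    o1,d1=rays(c1,[p1]);o2,d2=rays(c2,[p2]);A=np.c_[d1[0],-d2[0]]
    t=np.linalg.lstsq(A,o2-o1,rcond=None)[0]
    a=o1+d1[0]*t[0];b=o2+d2[0]*t[1]; return (a+b)/2,np.linalg.norm(a-b)
E
python3 - <<'E'
from h import *
d=pickle.load(open("cap0.pkl","rb"));t=d["top"]["image"];s=d["scene"]["image"]
a=cv2.convertScaleAbs(t[150:350,110:340],alpha=1.5);b=cv2.convertScaleAbs(t[230:340,390:500],alpha=1.8)
cv2.imwrite("pics/crop_top.png",cv2.resize(a,None,fx=3,fy=3,interpolation=cv2.INTER_CUBIC)[:,:,::-1])
b=cv2.resize(b,(300,300));c=cv2.resize(s[95:220,420:500],(300,469));e=cv2.resize(cv2.convertScaleAbs(s[140:260,295:405],alpha=1.),(327,357))
o=np.zeros((600,800,3),np.uint8);o[:300,:300]=b;o[:469,300:600]=c
cv2.imwrite("pics/crop2.png",o[:480,:600,::-1])
E
```

```text
(no output)
```

View pics/crop_top.png

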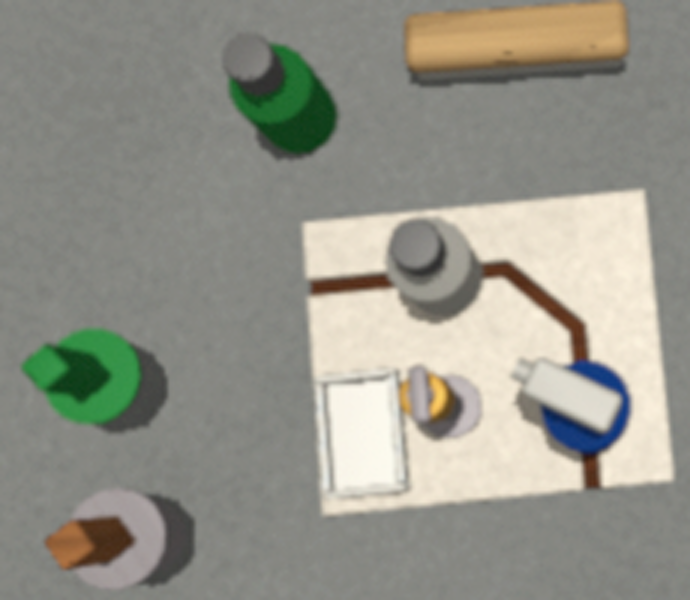

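View pics/crop2.png

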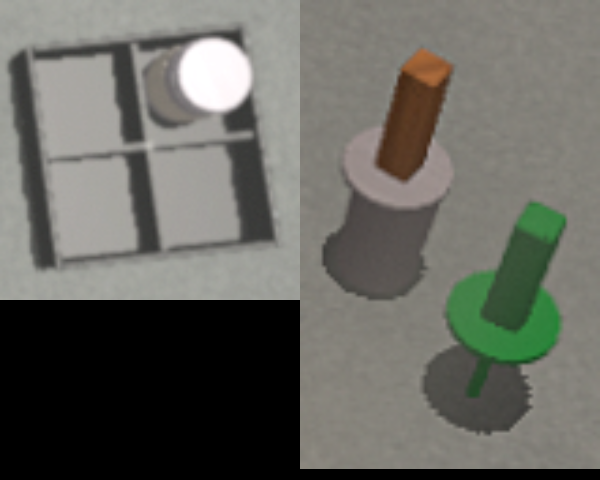

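The crops confirm it. The brown-handled raker sits guard-on-rim in the steel cup, while the green one stands with no cup. The white bottle with the grey cap is at crop (430,262). The caddy tin is in the far-right cell, and the spray nozzle points up-left in the image. Next I'll measure positions.

```bash
python3 - <<'E'
from h import *
d=pickle.load(open("cap0.pkl","rb"));T=d["top"];S=d["scene"];t=T["image"]
np.set_printoptions(precision=1,suppress=True)
f=lambda u,v:(110+u/3-.33,150+v/3-.33)
# board: subpixel corners
p=np.array([f(303,222),f(644,190),f(673,480),f(324,514)],np.float32).reshape(-1,1,2)
g=cv2.cvtColor(t,cv2.COLOR_RGB2GRAY)
cv2.cornerSubPix(g,p,(4,4),(-1,-1),(3,50,.01))
P=onz(T,p.reshape(-1,2),18)[:,:2];print("corners",P)
M=np.array([[110,130],[110,-130],[-110,-130],[-110,130]],float)
def rigid(M,P):
    A=(M-M.mean(0)).T@(P-P.mean(0));th=np.arctan2(A[0,1]-A[1,0],A[0,0]+A[1,1])
    Rm=np.array([[np.cos(th),-np.sin(th)],[np.sin(th),np.cos(th)]]);return th,Rm,P.mean(0)-Rm@M.mean(0)
th,Rm,o=rigid(M,P);print("board",np.degrees(th),o,"res",P-(M@Rm.T+o))
pickle.dump((th,o),open("board0.pkl","wb"))
h=cv2.cvtColor(t,cv2.COLOR_RGB2HSV)
# caddy corners z=70
q=lambda u,v:(390+u*110/300-.3,230+v*110/300-.3)
C=onz(T,[q(13,57),q(242,30),q(275,243),q(37,267)],70)[:,:2];print("caddy raw",C,np.linalg.norm(np.diff(C,axis=0),axis=1))
Mc=np.array([[87.5,87.5],[87.5,-87.5],[-87.5,-87.5],[-87.5,87.5]])
th,Rm,o=rigid(Mc,C);print("caddy",np.degrees(th),o,"res",C-(Mc@Rm.T+o))
for a in(1,-1):
  for b in(1,-1):print("cell",a,b,Rm@np.array([42.5*a,42.5*b])+o)
# spray head
m=((h[...,1]<45)&(h[...,2]>110)).astype(np.uint8);m[:265]=0;m[297:]=0;m[:,:275]=0;m[:,322:]=0
bl=((h[...,0]>100)&(h[...,0]<130)&(h[...,1]>120)).astype(np.uint8)
hd=onz(T,[f(524,390),f(540,360),f(621,397),f(605,433)],201)[:,:2];print("head",hd,hd.mean(0))
cs=onz(T,[f(u,v) for u,v in((629,405),(586,452),(612,375),(545,420))],123);print("blue pts",cs)
print("cap",onz(T,[f(418,247)],184), "capbody c z118?",onz(T,[f(432,262)],118))
print("raker top",onz(T,[f(72,545)],180),"guard",onz(T,[f(117,538)],96))
sc=lambda u,v:(420+u*80/300-.3,95+v*125/469-.3)
print("raker meet",meet(T,f(72,545),S,sc(428,67)), "guard", onz(S,[sc(398,168)],96))
print("handle top corners",onz(T,[f(46,545),f(65,523),f(95,547),f(74,566)],180))
print("cap meet",meet(T,f(418,247),S,(386,198)),"head S",onz(S,[(323,163)],201))
E
```

```text
corners [[636.6 218.1]
 [654.6 -41.3]
 [434.8 -55.9]
 [417.8 203.4]]
board 3.8439304239835734 [536.   81.1] res [[-0.4 -0.1]
 [ 0.1 -0. ]
 [-0.1  0.1]
 [ 0.4 -0. ]]
caddy raw [[ 556.9 -188.7]
 [ 573.1 -369.5]
 [ 407.3 -381.4]
 [ 393.8 -198.3]] [181.5 166.1 183.6]
caddy 4.226819370670216 [ 482.8 -284.5] res [[-6.7  2. ]
 [-3.4 -4.2]
 [ 5.4 -3.2]
 [ 4.7  5.4]]
cell 1 1 [ 522.  -238.9]
cell 1 -1 [ 528.3 -323.7]
cell -1 1 [ 437.2 -245.2]
cell -1 -1 [ 443.5 -330. ]
head [[493.6  41.4]
 [511.9  31.1]
 [487.4 -18.7]
 [465.5  -8.2]] [489.6  11.4]
blue pts [[486.  -24.3 123. ]
 [455.5   5.5 123. ]
 [506.5 -13.5 123. ]
 [477.6  32.5 123. ]]
cap [[588.2 108.6 184. ]] capbody c z118? [[588.2 108.  118. ]]
raker top [[407.4 325.5 180. ]] guard [[408.  326.4  96. ]]
raker meet (array([446.9, 395.8, 199.6]), np.float64(165.66209489013607)) guard [[454.2 509.6  96. ]]
handle top corners [[407.9 341.5 180. ]
 [421.  330.2 180. ]
 [405.6 311.3 180. ]
 [394.5 323.9 180. ]]
cap meet (array([589.1, 109.8, 179.6]), np.float64(1.1028406729961073)) head S [[493.6  11.9 201. ]]
```

```bash
python3 - <<'E'
from h import *
d=pickle.load(open("cap0.pkl","rb"));T=d["top"];S=d["scene"]
np.set_printoptions(precision=1,suppress=True)
q=lambda u,v:(390+u*110/300-.3,230+v*110/300-.3)
C=onz(T,[q(31,50),q(242,30),q(275,243),q(57,263),q(148,146)],70)[:,:2];print("caddy",C,np.linalg.norm(np.diff(C,axis=0),axis=1),C[:4].mean(0))
s=lambda u,v:(420+(u-300)*80/300-.3,95+v*125/469-.3)
f=lambda u,v:(110+u/3-.33,150+v/3-.33)
print("raker",meet(T,f(71,545),S,s(428,67)),"S guard",onz(S,[s(398,168)],96))
print("S board spray body", onz(T,[f(586,408)],123))
g=onz(S,[(134,212),(211,191),(234,262),(154,291)],70);print("caddy S",g, g.mean(0))
E
python3 -m handwheel '[[[50,62,20,0,0,10.7,0.4],[50,62,20,0,0,10.7,0.4],[50,62,0,0,0,10.7,0.4],[50,62,0,0,0,10.4,0.4],[45,62,0,0,0,0,0.4],[45,62,0,0,0,0,0.4],[20,62,0,0,0,0,0.4],[0,35,0,0,0,0,0.4]]]' 60
```

```text
caddy [[ 562.  -203.2]
 [ 573.1 -369.5]
 [ 407.3 -381.4]
 [ 396.4 -213.8]
 [ 484.1 -289.8]] [166.7 166.1 167.9 116. ] [ 484.7 -292. ]
raker (array([407.4, 327.3, 178.1]), np.float64(0.9880973594087005)) S guard [[410.  326.2  96. ]]
S board spray body [[484.8   4.7 123. ]]
caddy S [[ 415.7 -383.2   70. ]
 [ 402.4 -214.3   70. ]
 [ 589.9 -195.6   70. ]
 [ 614.9 -358.    70. ]] [ 505.7 -287.8   70. ]
time_s: 1.1
eef_pos: [405.1, -111.0, 269.4]
ee_rot: [-0.0, 0.866, 0.501, -0.0]
force: [-0.4, -0.5, -0.3]
grip_width: 0.701
grip_force: 0.0
```

```bash
python3 -m handwheel '[[[21,30,0,0,0,0,0.4],[21,30,0,0,0,0,0.4],[21,30,0,0,0,0,0.4],[20,29,0,0,0,0,0.4],[0,0,0,0,0,0,0.4]]]'
```

```text
time_s: 1.72
eef_pos: [488.2, 7.0, 269.2]
ee_rot: [-0.0, 0.866, 0.501, -0.0]
force: [-0.3, 1.0, 0.8]
grip_width: 0.698
grip_force: 0.0
```

```bash
python3 -m handwheel '[[[0,1,-35,0,0,0,0.4],[0,0,-35,0,0,0,0.4],[0,0,-27,0,0,0,0.4],[0,0,0,0,0,0,-1],[0,0,0,0,0,0,-1],[0,0,0,0,0,0,-1],[0,0,0,0,0,0,-1],[0,0,0,0,0,0,-1]]]' 60
```

```text
time_s: 2.72
eef_pos: [488.2, 6.3, 173.9]
ee_rot: [0.001, 0.866, 0.5, 0.001]
force: [-0.7, -1.2, 6.0]
grip_width: 0.298
grip_force: 59.0
```

```bash
python3 -m handwheel '[[[0,0,20,0,0,0,-1],[0,0,35,0,0,0,-1],[0,-10,35,0,0,0,-1],[-5,-30,10,0,0,0,-1],[-6,-45,0,0,0,0,-1],[-6,-45,0,0,0,0,-1],[-6,-45,0,0,0,0,-1],[-6,-45,0,0,0,0,-1]]]' 60
python3 -m handwheel '[[[-6,-45,0,0,0,0,-1],[-6,-40,0,0,0,0,-1],[0,-25,0,0,0,0,-1],[0,-10,0,0,0,0,-1],[0,0,0,0,0,0,-1]]]' 60
python3 - <<'E'
from rig import *
import cv2,pickle
st=sense();c=capture("wrist");pickle.dump((st,c),open("w1.pkl","wb"));cv2.imwrite("pics/w1.png",c["image"][:,:,::-1])
c=capture("top");pickle.dump(c,open("t1.pkl","wb"))
E
```

```text
time_s: 3.72
eef_pos: [458.2, -214.8, 272.5]
ee_rot: [-0.0, 0.866, 0.5, -0.0]
force: [0.6, -0.1, -3.1]
grip_width: 0.295
grip_force: 58.6
time_s: 4.35
eef_pos: [446.7, -333.3, 272.4]
ee_rot: [-0.0, 0.866, 0.5, -0.0]
force: [-0.2, 0.5, -2.6]
grip_width: 0.297
grip_force: 58.6
```

View pics/w1.png

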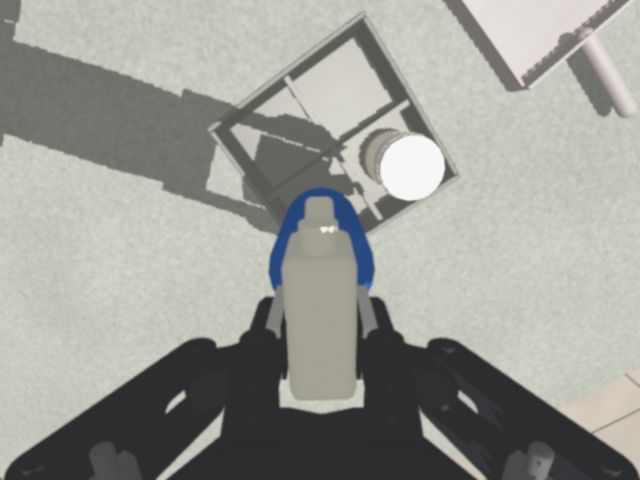

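The wrist view shows the spray bottle held by its head. The caddy's rim corners are at (364,13), (209,129) and (458,177), with the cross junction near (335,150) and the tin in the right cell.

```bash
python3 - <<'E'
from h import *
np.set_printoptions(precision=1,suppress=True)
st,c=pickle.load(open("w1.pkl","rb"))
P=onz(c,[(364,13),(209,129),(458,177),(335,150)],70,st)[:,:2];print(P,np.linalg.norm(P[0]-P[1]),np.linalg.norm(P[0]-P[2]),"centre",(P[1]+P[2])/2)
v=P[1]-P[2];print(np.degrees(np.arctan2(v[1],v[0]))-135)
E
```

```text
[[ 564.6 -202.5]
 [ 393.2 -215.9]
 [ 576.7 -373.4]
 [ 485.3 -292. ]] 171.89651081267303 171.255736859266 centre [ 485.  -294.6]
4.366097676390865
```

```bash
python3 -m handwheel '[[[1.5,-3.5,-25,0,0,0,-1],[0,0,-30,0,0,0,-1],[0,0,-25,0,0,0,-1],[0,0,-15,0,0,0,-1],[0,0,-8,0,0,0,-1],[0,0,-5,0,0,0,-1],[0,0,0,0,0,0,-1]]]' 60
```

```text
time_s: 5.32
eef_pos: [448.3, -337.0, 165.0]
ee_rot: [0.0, 0.866, 0.5, 0.0]
force: [-0.5, 0.1, -4.1]
grip_width: 0.296
grip_force: 58.6
```

```bash
python3 -m handwheel '[[[0,0,-3,0,0,0,-1],[0,0,-1,0,0,0,-1],[0,0,0,0,0,0,0.2],[0,0,0,0,0,0,0.2],[0,0,0,0,0,0,0.2],[0,0,20,0,0,0,0.2],[0,0,40,0,0,0,0.2],[0,0,40,0,0,0,0.2]]]' 60
```

```text
time_s: 6.32
eef_pos: [448.1, -336.9, 262.0]
ee_rot: [-0.0, 0.866, 0.5, -0.0]
force: [0.3, 0.5, -0.1]
grip_width: 0.598
grip_force: 0.0
```

```bash
python3 -m handwheel '[[[14,40,0,0,0,0,0.2],[14,45,0,0,0,0,0.2],[14,45,0,0,0,0,0.2],[14,45,0,0,0,0,0.2],[14,45,0,0,0,0,0.2],[14,45,0,0,0,0,0.2],[14,45,0,0,0,0,0.2],[14,45,0,0,0,0,0.2]]]'
python3 -m handwheel '[[[14,45,0,0,0,0,0.2],[14,45,0,0,0,0,0.2],[0,0,0,0,0,0,0.2]]]'
python3 - <<'E'
from rig import *
from h import *
st=sense();c=capture("wrist");pickle.dump((st,c),open("w2.pkl","wb"))
h=cv2.cvtColor(c["image"],cv2.COLOR_RGB2HSV);cv2.imwrite("pics/w2.png",c["image"][:,:,::-1])
E
```

```text
time_s: 7.32
eef_pos: [560.6, 19.5, 261.0]
ee_rot: [0.0, 0.866, 0.5, 0.0]
force: [0.5, -0.4, -0.3]
grip_width: 0.6
grip_force: 0.0
time_s: 7.7
eef_pos: [588.4, 110.6, 260.4]
ee_rot: [-0.0, 0.865, 0.501, 0.0]
force: [0.1, -0.5, 0.2]
grip_width: 0.6
grip_force: 0.0
```

View pics/w2.png

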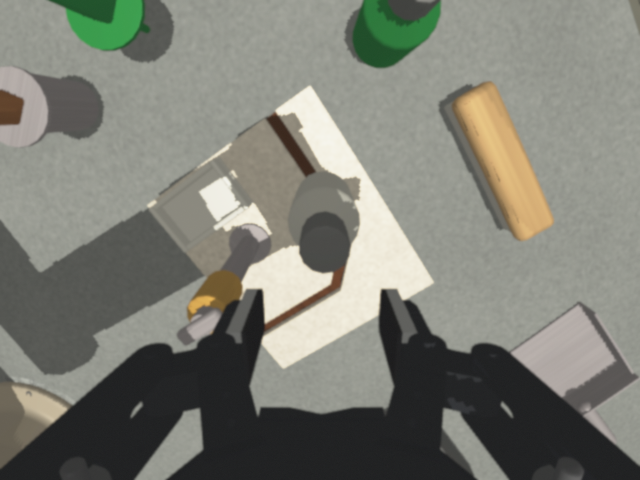

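The cap's top is at (326,243), centred between the fingers. The riser is at (215,300) beyond the left finger and stays clear.

```bash
python3 - <<'E'
from h import *
st,c=pickle.load(open("w2.pkl","rb"))
print(onz(c,[(326,243)],184,st),st["eef_pos"])
E
python3 -m handwheel '[[[0,-1.5,-35,0,0,0,0.2],[0,0,-35,0,0,0,0.2],[0,0,-34,0,0,0,0.2],[0,0,0,0,0,0,-1],[0,0,0,0,0,0,-1],[0,0,0,0,0,0,-1],[0,0,0,0,0,0,-1]]]' 60
```

```text
[[593.86278774 113.91101928 184.        ]] [588.41188856 110.64114738 260.40744854]
time_s: 8.62
eef_pos: [588.4, 106.5, 157.4]
ee_rot: [0.0, 0.866, 0.5, 0.0]
force: [0.1, 0.2, -3.6]
grip_width: 0.384
grip_force: 59.7
```

```bash
python3 -m handwheel '[[[0,0,20,0,0,0,-1],[0,0,35,0,0,0,-1],[0,-10,35,0,0,0,-1],[-8,-32,10,0,0,0,-1],[-8,-45,0,0,0,0,-1],[-8,-45,0,0,0,0,-1],[-8,-45,0,0,0,0,-1],[-8,-45,0,0,0,0,-1]]]' 60
python3 -m handwheel '[[[-8,-45,0,0,0,0,-1],[-8,-45,0,0,0,0,-1],[-6,-28,0,0,0,0,-1],[-3.5,-16.5,0,0,0,0,-1],[0,0,0,0,0,0,-1],[0,0,0,0,0,0,-1]]]' 60
python3 - <<'E'
from rig import *
from h import *
st=sense();c=capture("wrist");pickle.dump((st,c),open("w3.pkl","wb"))
cv2.imwrite("pics/w3.png",c["image"][:,:,::-1])
E
```

```text
time_s: 9.62
eef_pos: [547.8, -116.9, 257.2]
ee_rot: [0.0, 0.866, 0.5, 0.0]
force: [0.6, -0.3, -3.1]
grip_width: 0.384
grip_force: 60.4
time_s: 10.38
eef_pos: [523.0, -248.9, 256.9]
ee_rot: [-0.0, 0.866, 0.5, 0.0]
force: [0.6, 0.0, -3.8]
grip_width: 0.382
grip_force: 60.3
```

View pics/w3.png

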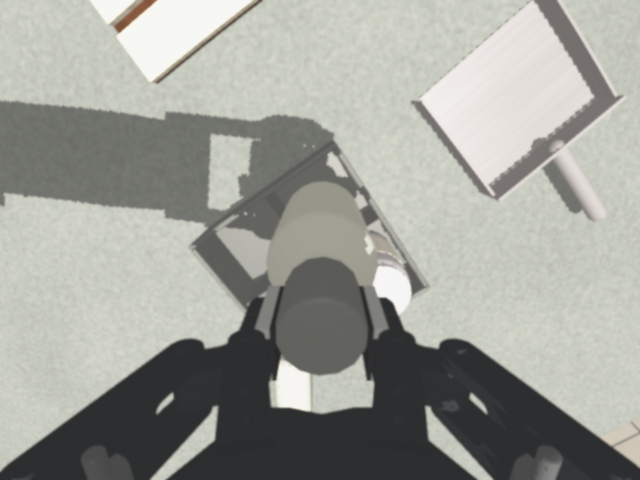

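The cap bottle is held upright, with the cap's top face at about (321,328) and the caddy beneath it. Its rim corners are at (334,143), (193,246) and (428,288).

```bash
python3 - <<'E'
from h import *
np.set_printoptions(precision=1,suppress=True)
st,c=pickle.load(open("w3.pkl","rb"))
print(onz(c,[(321,328)],283.5,st)-st["eef_pos"])
P=onz(c,[(334,143),(193,246),(428,288)],70,st)[:,:2];print(P,(P[1]+P[2])/2)
E
```

```text
[[ 4.3  7.3 26.6]]
[[ 564.  -200.6]
 [ 396.2 -216.7]
 [ 577.3 -373.2]] [ 486.7 -294.9]
```

```bash
python3 -m handwheel '[[[-1,-3,-25,0,0,0,-1],[0,0,-30,0,0,0,-1],[0,0,-25,0,0,0,-1],[0,0,-15,0,0,0,-1],[0,0,-8,0,0,0,-1],[0,0,-5,0,0,0,-1],[0,0,-3,0,0,0,-1],[0,0,0,0,0,0,-1]]]' 60
```

```text
time_s: 11.42
eef_pos: [521.8, -253.0, 146.0]
ee_rot: [0.0, 0.866, 0.5, 0.0]
force: [-0.1, 0.2, -2.6]
grip_width: 0.387
grip_force: 60.2
```

```bash
python3 -m handwheel '[[[0,0,-1.5,0,0,0,-1],[0,0,0,0,0,0,0.2],[0,0,0,0,0,0,0.2],[0,0,0,0,0,0,0.2],[0,0,20,0,0,0,0.2],[0,0,40,0,0,0,0.2],[0,10,40,0,0,0,0.2],[0,40,20,0,0,0,0.2]]]' 60
python3 -m handwheel '[[[-20,50,0,0,0,0,0.2],[-20,50,0,0,0,0,0.2],[-20,50,0,0,0,0,0.2],[-20,40,0,0,0,0,0.2],[0,0,0,0,0,0,0.2]]]'
python3 - <<'E'
from rig import *
from h import *
st=sense();c=capture("wrist");pickle.dump((st,c),open("w4.pkl","wb"));cw=c["image"]
c=capture("top");pickle.dump(c,open("t4.pkl","wb"))
a=cv2.convertScaleAbs(c["image"][225:345,385:505],alpha=1.8)
o=np.zeros((480,800,3),np.uint8);o[:360,:480]=cv2.resize(cw,(480,360));o[:320,480:]=cv2.resize(a,(320,320),interpolation=cv2.INTER_CUBIC)
cv2.imwrite("pics/w4.png",o[:,:,::-1])
E
```

```text
time_s: 12.42
eef_pos: [522.0, -203.8, 266.4]
ee_rot: [0.002, 0.867, 0.499, 0.001]
force: [1.1, -0.1, -0.4]
grip_width: 0.597
grip_force: 0.0
time_s: 13.05
eef_pos: [440.9, -11.0, 264.9]
ee_rot: [0.0, 0.865, 0.501, 0.0]
force: [-0.2, 0.2, 0.4]
grip_width: 0.604
grip_force: 0.0
```

View pics/w4.png

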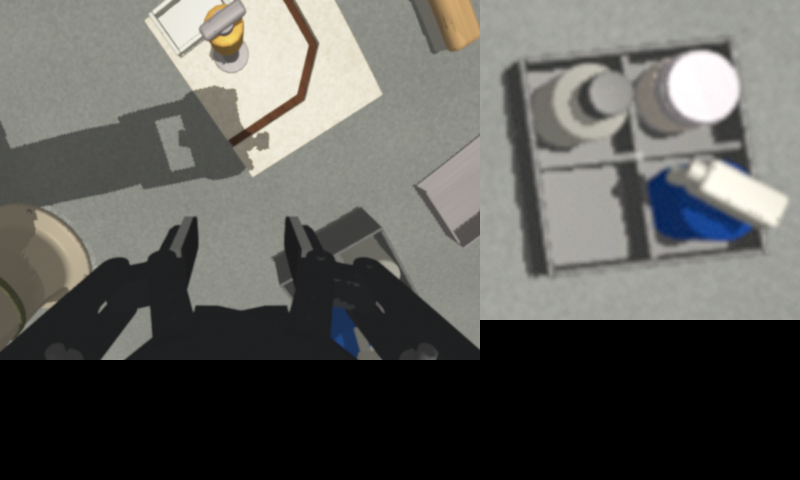

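The caddy view shows both bottles upright: the white one in the far-left cell and the blue one in the near-right cell. The joint is clear. Next I'll check the placing and refine the board pose from the joint's brown pixels.

```bash
cat > seam.py <<'E'
from h import *
np.set_printoptions(precision=1,suppress=True)
th,o=pickle.load(open("board0.pkl","rb"));Rm=np.array([[np.cos(th),-np.sin(th)],[np.sin(th),np.cos(th)]])
def legs(c,st=None,z=10):
    h=cv2.cvtColor(c["image"],cv2.COLOR_RGB2HSV)
    m=((h[...,0]<16)&(h[...,1]>90)&(h[...,2]<150))
    v,u=np.nonzero(m);P=(onz(c,np.c_[u,v],z,st)[:,:2]-o)@Rm
    for n,k,ax,c0 in(("leg1",(P[:,0]>-105)&(P[:,0]<0)&(abs(P[:,1]+70)<14),1,-70),("leg3",(P[:,1]>-10)&(P[:,1]<125)&(abs(P[:,0]-60)<14),0,60)):
        Q=P[k]
        if len(Q)<20: print(n,"few");continue
        for lo in np.arange(-105,125,38):
            s=Q[(Q[:,1-ax]>=lo)&(Q[:,1-ax]<lo+38)]
            if len(s)>8:print(n,lo,len(s),"off %.1f  min %.1f max %.1f"%(s[:,ax].mean()-c0,s[:,ax].min()-c0,s[:,ax].max()-c0))
    q=(P[:,0]-10-(P[:,1]+70))/np.sqrt(2);k=(abs(q)<12)&(P[:,0]>16)&(P[:,0]<54)
    if k.sum()>8:print("leg2 q %.1f"%q[k].mean(),k.sum())
E
python3 - <<'E'
from seam import *
t=pickle.load(open("t4.pkl","rb"));st,w=pickle.load(open("w4.pkl","rb"))
f=lambda u,v:(385+(u-480)*.375,225+v*.375)
print("cap",onz(t,[f(605,95)],171),"shoulder",onz(t,[f(590,100)],105),"blue",onz(t,[f(700,203)],110))
print("head mid",onz(t,[f(742,192)],188))
print("top");legs(t);print("wrist");legs(w,st)
P=onz(w,[(382/.75,95/.75),(252/.75,176/.75)],18,st)[:,:2];print("wrist corners",(P-o)@Rm)
print("board",o,np.degrees(th))
E
```

```text
cap [[ 523.9 -242.6  171. ]] shoulder [[ 526.2 -247.   105. ]] blue [[ 445.  -323.9  110. ]]
head mid [[ 451.5 -329.3  188. ]]
top
leg1 few
leg3 -29 31 off 0.5  min -3.6 max 4.9
leg3 9 62 off 0.7  min -3.7 max 5.0
leg3 47 66 off 0.4  min -3.9 max 4.9
leg3 85 64 off 0.5  min -3.9 max 4.8
leg2 q 0.2 96
wrist
leg1 -105 312 off -1.6  min -7.0 max 3.5
leg1 -67 339 off -1.6  min -7.1 max 3.6
leg1 -29 264 off -1.5  min -6.8 max 3.7
leg3 -29 179 off 1.2  min -3.4 max 5.8
leg3 9 356 off 0.9  min -3.6 max 5.7
leg2 q 1.3 500
wrist corners [[ 109.9 -131.7]
 [-110.3 -130.4]]
board [536.   81.1] 3.8439304239835734
```

```bash
python3 -m handwheel '[[[-4,40,0,0,0,-9.5,0.3],[-4,45,0,0,0,0,0.3],[-4,45,0,0,0,0,0.3],[-4,45,0,0,0,0,0.3],[-4,45,0,0,0,0,0.3],[-5,45,0,0,0,0,0.3],[-5,45,0,0,0,0,0.3],[-4,27,0,0,0,0,0.3]]]'
python3 -m handwheel '[[[0,0,0,0,0,0,0.3]]]'
python3 - <<'E'
from rig import *
from seam import *
st=sense();c=capture("wrist");pickle.dump((st,c),open("w5.pkl","wb"))
h=cv2.cvtColor(c["image"],cv2.COLOR_RGB2HSV)
m=((h[...,0]<18)&(h[...,1]>90)&(h[...,2]>50)).astype(np.uint8)
n,l,s,ce=cv2.connectedComponentsWithStats(m)
for i in range(1,n):
    if s[i,4]>150:
        k=l==i;v,u=np.nonzero(k);V=h[...,2][k];print(s[i],ce[i],np.percentile(V,[5,50,95]))
t=capture("top");pickle.dump(t,open("t5.pkl","wb"));legs(t)
cv2.imwrite("pics/w5.png",c["image"][:,:,::-1])
E
```

```text
time_s: 14.15
eef_pos: [408.4, 325.2, 263.8]
ee_rot: [-0.0, 0.905, 0.426, -0.0]
force: [0.4, -0.1, 0.5]
grip_width: 0.647
grip_force: 0.0
time_s: 14.28
eef_pos: [408.3, 324.6, 263.7]
ee_rot: [0.0, 0.904, 0.427, -0.0]
force: [-0.5, -0.3, -0.4]
grip_width: 0.65
grip_force: 0.0
[ 501  168   76  148 1030] [542.7 223.9] [ 94. 103. 115.]
[ 298  201   40   62 1877] [318.3 232.4] [ 88.  96. 106.]
leg1 -105 71 off -0.2  min -5.0 max 4.3
leg1 -67 71 off -0.2  min -4.9 max 4.5
leg1 -29 53 off 0.1  min -4.6 max 4.6
leg3 -29 32 off 0.7  min -3.6 max 5.1
leg3 9 61 off 0.6  min -3.7 max 4.8
leg3 47 67 off 0.3  min -4.0 max 4.9
leg3 85 64 off 0.5  min -3.9 max 4.9
leg2 q 0.2 97
```

View pics/w5.png

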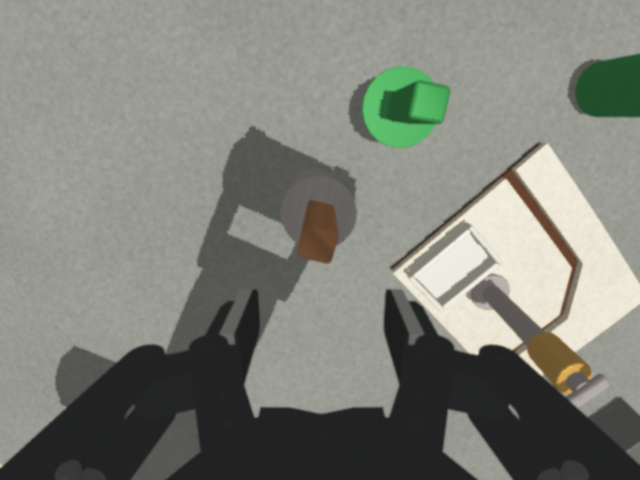

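The wooden handle's top face is at (318,240), about 9° clockwise of the fingers, over the cup at (318,212). The green look-alike is at (410,105), well apart. I'll check the yaw in world coordinates.

```bash
python3 - <<'E'
from seam import *
st,c=pickle.load(open("w5.pkl","rb"));g=cv2.cvtColor(c["image"],cv2.COLOR_RGB2GRAY)
P=onz(c,[(305,225),(337,228),(331,263),(298,258)],180,st)[:,:2]
print(P,P.mean(0),[np.degrees(np.arctan2(*(P[(i+1)%4]-P[i])[::-1])) for i in range(4)],np.linalg.norm(np.diff(P,axis=0),axis=1))
h=cv2.cvtColor(c["image"],cv2.COLOR_RGB2HSV)
m=((h[...,0]<18)&(h[...,1]>90)&(h[...,2]>50)).astype(np.uint8);m[:228]=0;m[:,:290]=0;m[:,350:]=0
r=cv2.minAreaRect(np.argwhere(m)[:,::-1].astype(np.float32));print(r)
sub=c["image"][195:270:5,290:345:4,0];print(sub)
E
```

```text
[[409.8 343.2]
 [424.6 328.4]
 [406.2 311.8]
 [391.3 328.6]] [408. 328.] [np.float64(-44.976352861772284), np.float64(-137.98757367793596), np.float64(131.35946887043167), np.float64(38.27300075463082)] [20.9 24.8 22.4]
((317.6280517578125, 242.45297241210938), (36.39330291748047, 35.270626068115234), 10.784297943115234)
[[100 101 102 102 103 102 101 103 105 102 101 103 102 101]
 [ 99 100 102 101 103  92  96 101 103 101 102 101 102 100]
 [ 98 100 102 103  98  87  89  94  95  95  95 100 102  99]
 [100 101 100 103  92  89  95  96  96  95  95  97  99  99]
 [ 99 101 100 102  87  89  96  98  96  95  96  96 100 101]
 [100 101 102 100  86  90  96  98  96  95  95  97  99  99]
 [100 100 101  96  88  93  97  98  96  95  96  96  99  99]
 [100 100 102  92  91  94 100 105 104 101  99  97  98  99]
 [105 100 101  95  95  92  93  99 105 106 103 103  99 100]
 [148 111  98 101 101  96  92  92  98 104 106 102  99 105]
 [156 126  93 104 104 101  97  93  92  97 103 104 139 152]
 [150  90  99 107 105 104 101  97  94  92  95 122 155 152]
 [112  90  96 107 108 105 104 102  98  94  91 145 154 158]
 [ 86  86  84  86  88 131 121 106 102  98 103 157 155 157]
 [ 86  88  86  89 125 157 152 153 158 154 160 155 156 153]]
```

```bash
python3 -m handwheel '[[[-0.5,2,-15,0,0,-9,0.3],[0,0,-35,0,0,0,0.3],[0,0,-35,0,0,0,0.3],[0,0,-30,0,0,0,0.3],[0,0,0,0,0,0,-1],[0,0,0,0,0,0,-1],[0,0,0,0,0,0,-1],[0,0,0,0,0,0,-1]]]' 90
```

```text
time_s: 15.38
eef_pos: [407.8, 326.0, 150.3]
ee_rot: [0.0, 0.935, 0.354, 0.001]
force: [-0.0, -2.1, 4.2]
grip_width: 0.268
grip_force: 88.3
```

```bash
python3 -m handwheel '[[[0,0,20,0,0,0,-1],[0,0,40,0,0,0,-1],[0,0,40,0,0,0,-1],[2,-30,0,0,0,0,-1],[2,-40,0,0,0,0,-1],[3,-40,0,0,0,0,-1],[4,-40,0,0,0,0,-1],[4,-40,0,0,0,0,-1]]]' 90
python3 -m handwheel '[[[4,-40,0,0,0,0,-1],[4,-40,0,0,0,0,-1],[4,-35,0,0,0,0,-1],[0,-17,-20,0,0,0,-1],[0,0,-30,0,0,0,-1],[0,0,-25,0,0,0,-1],[0,0,0,0,0,0,-1]]]' 90
python3 - <<'E'
from rig import *
from seam import *
st=sense();s=capture("scene");w=capture("wrist");pickle.dump((st,s,w),open("w6.pkl","wb"))
a=cv2.resize(s["image"][120:250,270:400],(600,600),interpolation=cv2.INTER_CUBIC)
cv2.imwrite("pics/w6.png",a[:,:,::-1])
E
```

```text
time_s: 16.38
eef_pos: [422.1, 134.8, 249.6]
ee_rot: [0.0, 0.935, 0.354, 0.0]
force: [0.8, 0.1, -1.4]
grip_width: 0.27
grip_force: 88.3
time_s: 17.25
eef_pos: [433.5, 4.2, 173.4]
ee_rot: [-0.001, 0.935, 0.354, -0.001]
force: [0.4, -0.4, -0.2]
grip_width: 0.275
grip_force: 88.3
```

View pics/w6.png

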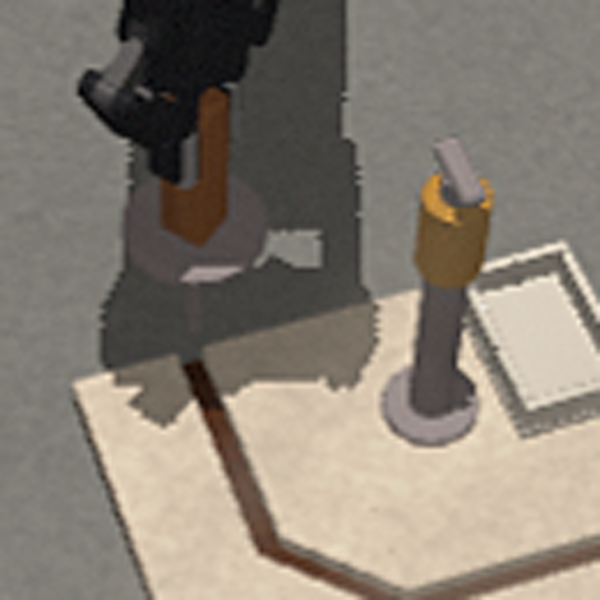

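The raker hangs upright over the joint's near end. In the crop its tip is at (194,332) and the joint mouth at (192,365).

```bash
python3 - <<'E'
from seam import *
st,s,w=pickle.load(open("w6.pkl","rb"));k=130/600;f=lambda u,v:(270+u*k-.4,120+v*k-.4)
T=onz(s,[f(194,332)],38);print("tip",T,"tcp",st["eef_pos"],"board",(T[:,:2]-o)@Rm)
G=onz(s,[f(197,220)],38+81);print("guard",G)
print("mouth",(onz(s,[f(181,362),f(204,356)],18)[:,:2]-o)@Rm);legs(s)
E
```

```text
tip [[435.6   3.3  38. ]] tcp [433.5   4.2 173.4] board [[-105.3  -70.9]]
guard [[432.9   5.8 119. ]]
mouth [[-104.1  -78.1]
 [-104.1  -66.2]]
leg1 -105 61 off -1.1  min -6.9 max 3.9
leg1 -67 54 off -0.9  min -5.7 max 3.7
leg1 -29 28 off -0.9  min -5.4 max 3.8
leg3 85 25 off -2.3  min -5.0 max 0.5
leg2 q -0.9 47
```

```bash
python3 -m handwheel '[[[0,0,-6,0,0,0,-1],[0,0,-6,0,0,0,-1],[0,0,-6,0,0,0,-1],[0,0,-4,0,0,0,-1],[0,0,-3,0,0,0,-1],[0,0,0,0,0,0,-1]]]' 90
```

```text
time_s: 18.1
eef_pos: [434.2, 4.0, 149.1]
ee_rot: [-0.0, 0.935, 0.354, -0.0]
force: [0.6, 0.1, -2.0]
grip_width: 0.27
grip_force: 88.3
```

```bash
python3 -m handwheel '[[[0,0,-2.5,0,0,0,-1],[-3,-0.2,0,0,0,0,-1],[-3,-0.2,0,0,0,0,-1],[0,0,0,0,0,0,-1],[3,0.2,0,0,0,0,-1],[5,0.3,0,0,0,0,-1],[5,0.3,0,0,0,0,-1],[0,0,0,0,0,0,-1]]]' 90
```

```text
time_s: 19.1
eef_pos: [441.6, 4.4, 146.7]
ee_rot: [-0.0, 0.935, 0.354, 0.0]
force: [-0.7, 0.8, -2.6]
grip_width: 0.27
grip_force: 88.3
```

```bash
python3 -m handwheel '[[[5,0.3,0,0,0,0,-1],[5,0.4,0,0,0,0,-1],[5,0.3,0,0,0,0,-1],[5,0.4,0,0,0,0,-1],[5,0.3,0,0,0,0,-1],[5,0.4,0,0,0,0,-1],[5,0.3,0,0,0,0,-1],[5,0.3,0,0,0,0,-1]]]' 90
```

```text
time_s: 20.1
eef_pos: [481.6, 7.1, 146.7]
ee_rot: [-0.0, 0.935, 0.354, 0.0]
force: [-0.9, -0.5, -1.1]
grip_width: 0.271
grip_force: 88.3
```

```bash
python3 -m handwheel '[[[5,0.3,0,0,0,0,-1],[5,0.4,0,0,0,0,-1],[5,0.3,0,0,0,0,-1],[5,0.4,0,0,0,0,-1],[5,0.3,0,0,0,0,-1],[5,0.4,0,0,0,0,-1],[5,0.3,0,0,0,0,-1],[0,0,0,0,0,0,-1]]]' 90
```

```text
time_s: 21.1
eef_pos: [516.5, 9.5, 146.7]
ee_rot: [-0.0, 0.935, 0.354, -0.0]
force: [-0.1, -0.0, -1.0]
grip_width: 0.268
grip_force: 88.3
```

```bash
python3 -m handwheel '[[[5,0.3,0,0,0,0,-1],[5,0.4,0,0,0,0,-1],[5,0.3,0,0,0,0,-1],[5,0.4,0,0,0,0,-1],[5,0.3,0,0,0,0,-1],[5,0.4,0,0,0,0,-1],[3.9,0.3,0,0,0,0,-1],[0,0,0,0,0,0,-1]]]' 90
```

```text
time_s: 22.1
eef_pos: [550.3, 11.9, 146.7]
ee_rot: [0.0, 0.935, 0.354, -0.0]
force: [0.4, 0.7, -1.5]
grip_width: 0.271
grip_force: 88.3
```

```bash
python3 -m handwheel '[[[3.1,3.5,0,0,0,0,-1],[3.1,3.6,0,0,0,0,-1],[3.1,3.5,0,0,0,0,-1],[3.1,3.6,0,0,0,0,-1],[3.1,3.5,0,0,0,0,-1],[3.1,3.6,0,0,0,0,-1],[3.1,3.5,0,0,0,0,-1],[0,0,0,0,0,0,-1]]]' 90
```

```text
time_s: 23.1
eef_pos: [572.0, 37.0, 146.7]
ee_rot: [-0.0, 0.935, 0.354, -0.0]
force: [-1.0, 0.3, -1.7]
grip_width: 0.273
grip_force: 88.3
```

```bash
python3 -m handwheel '[[[3.1,3.5,0,0,0,0,-1],[3.1,3.5,0,0,0,0,-1],[3.1,3.5,0,0,0,0,-1],[3.1,3.6,0,0,0,0,-1],[3.1,3.5,0,0,0,0,-1],[3.1,3.5,0,0,0,0,-1],[3.1,3.6,0,0,0,0,-1],[3.1,3.5,0,0,0,0,-1]]]' 90
python3 -m handwheel '[[[0,0,0,0,0,0,-1]]]'
```

```text
time_s: 24.1
eef_pos: [596.8, 65.2, 146.7]
ee_rot: [0.0, 0.935, 0.354, -0.0]
force: [0.0, 0.2, -1.4]
grip_width: 0.264
grip_force: 88.3
time_s: 24.22
eef_pos: [596.8, 65.1, 146.7]
ee_rot: [0.0, 0.935, 0.354, -0.0]
force: [0.8, -1.0, -1.9]
grip_width: 0.272
grip_force: 88.3
```

```bash
python3 -m handwheel '[[[-0.3,5,0,0,0,0,-1],[-0.3,5,0,0,0,0,-1],[-0.3,5,0,0,0,0,-1],[-0.4,5,0,0,0,0,-1],[-0.3,5,0,0,0,0,-1],[-0.3,5,0,0,0,0,-1],[-0.3,5,0,0,0,0,-1],[-0.4,5,0,0,0,0,-1]]]' 90
```

```text
time_s: 25.22
eef_pos: [594.0, 105.2, 146.7]
ee_rot: [0.0, 0.935, 0.354, -0.0]
force: [0.2, 0.3, -1.4]
grip_width: 0.267
grip_force: 88.3
```

```bash
python3 -m handwheel '[[[-0.3,5,0,0,0,0,-1],[-0.3,5,0,0,0,0,-1],[-0.3,5,0,0,0,0,-1],[-0.4,5,0,0,0,0,-1],[-0.3,5,0,0,0,0,-1],[-0.3,5,0,0,0,0,-1],[-0.4,5,0,0,0,0,-1],[-0.4,5,0,0,0,0,-1]]]' 90
```

```text
time_s: 26.22
eef_pos: [591.3, 145.2, 146.7]
ee_rot: [-0.0, 0.935, 0.354, -0.0]
force: [0.3, 0.1, -1.4]
grip_width: 0.265
grip_force: 88.3
```

```bash
python3 -m handwheel '[[[-0.3,5,0,0,0,0,-1],[-0.3,5,0,0,0,0,-1],[-0.3,5,0,0,0,0,-1],[-0.4,5,0,0,0,0,-1],[-0.3,5,0,0,0,0,-1],[-0.4,5,0,0,0,0,-1],[-0.3,5,0,0,0,0,-1],[-0.4,5,0,0,0,0,-1]]]' 90
```

```text
time_s: 27.22
eef_pos: [588.6, 185.2, 146.7]
ee_rot: [0.0, 0.935, 0.354, 0.0]
force: [-0.3, 0.9, -0.2]
grip_width: 0.267
grip_force: 88.3
```

```bash
python3 -m handwheel '[[[-0.3,5,0,0,0,0,-1],[-0.4,5,0,0,0,0,-1],[-0.3,5,0,0,0,0,-1],[-0.3,5,0,0,0,0,-1],[-0.4,5,0,0,0,0,-1],[-0.3,5,0,0,0,0,-1],[-0.1,1.5,0,0,0,0,-1],[0,0,0,0,0,0,-1]]]' 90
python3 -m handwheel '[[[0,0,5,0,0,0,-1],[0,0,5,0,0,0,-1],[0,0,8,0,0,0,-1],[0,0,25,0,0,0,-1],[0,0,40,0,0,0,-1],[0,0,15,0,0,0,-1],[0,0,0,0,0,0,-1]]]' 90
```

```text
time_s: 28.22
eef_pos: [586.5, 216.5, 146.7]
ee_rot: [0.0, 0.935, 0.354, -0.0]
force: [0.7, 0.3, -1.4]
grip_width: 0.269
grip_force: 88.3
time_s: 29.1
eef_pos: [586.7, 216.4, 245.1]
ee_rot: [0.0, 0.935, 0.354, 0.001]
force: [0.4, 0.3, -2.1]
grip_width: 0.272
grip_force: 88.3
```

```bash
python3 -m handwheel '[[[-30,5,0,0,0,0,-1],[-40,8,0,0,0,0,-1],[-40,8,0,0,0,0,-1],[-40,10,0,0,0,0,-1],[-20,30,0,0,0,0,-1],[-9,30,0,0,0,0,-1],[0,18.6,0,0,0,0,-1],[0,0,0,0,0,0,-1]]]' 90
```

```text
time_s: 30.1
eef_pos: [407.5, 326.4, 243.6]
ee_rot: [0.0, 0.935, 0.355, -0.001]
force: [0.1, -0.8, -1.1]
grip_width: 0.266
grip_force: 88.4
```

Now lower by 93 mm to TCP z ≈ 150.5.

```bash
python3 -m handwheel '[[[0,-0.4,-20,0,0,0,-1],[0,0,-30,0,0,0,-1],[0,0,-25,0,0,0,-1],[0,0,-10,0,0,0,-1],[0,0,-5,0,0,0,-1],[0,0,-2,0,0,0,-1],[0,0,0,0,0,0,-1]]]' 90
```

```text
time_s: 30.98
eef_pos: [407.8, 325.7, 153.2]
ee_rot: [-0.0, 0.935, 0.354, 0.0]
force: [0.8, -0.6, -1.8]
grip_width: 0.268
grip_force: 88.4
```

```bash
python3 -m handwheel '[[[0,0,-2,0,0,0,-1],[0,0,-1,0,0,0,-1],[0,0,0,0,0,0,-1]]]' 90
```

```text
time_s: 31.35
eef_pos: [407.6, 325.7, 150.3]
ee_rot: [0.0, 0.935, 0.354, 0.0]
force: [-1.6, -2.1, 4.6]
grip_width: 0.271
grip_force: 89.4
```

Contact with the rim, so I'll release and lift clear.

```bash
python3 -m handwheel '[[[0,0,0,0,0,0,0.3],[0,0,0,0,0,0,0.3],[0,0,0,0,0,0,0.3],[0,0,15,0,0,0,0.3],[0,0,40,0,0,0,0.3],[0,0,40,0,0,0,0.3],[0,0,19,0,0,0,0.3],[0,0,0,0,0,0,0.3]]]' 90
python3 -m handwheel '[[[0,-50,0,0,0,0,0.3],[0,-60,0,0,0,0,0.3],[0,-60,0,0,0,0,0.3],[0,-50,0,0,0,0,0.3],[0,0,0,0,0,0,0.3],[0,0,0,0,0,0,0.3]]]'
python3 - <<'E'
from rig import *
from seam import *
t0=pickle.load(open("cap0.pkl","rb"));t4=pickle.load(open("t4.pkl","rb"));s=capture("scene");t=capture("top")
def br(im):
    h=cv2.cvtColor(im,cv2.COLOR_RGB2HSV);return ((h[...,0]<18)&(h[...,1]>90)&(h[...,2]>40))
for n,a,b,(y,Y,x,X) in(("scene raker",t0["scene"],s,(95,190,425,465)),("top raker",t0["top"],t,(310,350,120,165))):
    for c in(a,b):
        v,u=np.nonzero(br(c["image"][y:Y,x:X]));print(n,len(u),u.mean()+x,v.mean()+y)
d=lambda A,B,r:cv2.absdiff(A["image"],B["image"])[r[0]:r[1],r[2]:r[3]].mean()
for n,r in(("caddy",(235,335,395,500)),("dustpan",(125,215,375,490)),("brush",(145,185,240,325)),("soap",(272,318,216,246))):print(n,d(t4,t,r),d(t0["top"],t,r))
E
```

```text
time_s: 32.35
eef_pos: [407.9, 325.9, 265.7]
ee_rot: [-0.0, 0.935, 0.354, 0.002]
force: [0.3, 0.1, -0.3]
grip_width: 0.653
grip_force: 0.0
time_s: 33.1
eef_pos: [407.4, 106.0, 263.4]
ee_rot: [-0.0, 0.935, 0.354, -0.0]
force: [0.0, 0.4, 0.4]
grip_width: 0.653
grip_force: 0.0
scene raker 405 449.9185185185185 124.95061728395062
scene raker 397 449.4231738035264 125.19143576826197
top raker 333 138.8978978978979 330.34234234234236
top raker 333 139.4144144144144 329.86486486486484
caddy 0.6158730158730159 9.641936507936508
dustpan 0.5514009661835749 0.722512077294686
brush 0.5664705882352942 0.7204901960784313
soap 20.58719806763285 20.922463768115943
```

The raker is back where it started and the bystanders are unmoved. The soap-dish difference is most likely the arm now hanging over it. Handing in.

```bash
python3 -c "
from rig import *
print(finish_job())"
```

```text
the job is handed in; nothing more can be done
None
```

I handed the job in at about 33 s with no verdict returned: both bottles are upright in free caddy cells, the joint was raked end to end at about 4 cm/s with no contact force felt, and the raker is back in its cup; the soap dish was the one bystander I couldn't check by picture (the arm was likely in the way).

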